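# Load the tile tumbler, screw its captive cap tight and start it

### The arm

A 6-joint arm with a two-finger parallel gripper is mounted at the origin on a cart in front of the work surface, level with it; the furniture and walls round the work are solid. World frame = base frame: x ahead of the robot, y to its left, z up, the work surface at z = 0. Lengths are in mm, angles in degrees, forces in N, time in s.
With the tool pointing down it reaches from about 300 to 850 mm from the base axis. Payload 4.2 kg.
Tool frame: the origin (TCP) lies midway between the tips of the shut fingers; the grasp point (between the pads) lies 19 mm behind it; z points along the fingers, y is the line along which they close (so a half turn about z gives the same grasp; the last joint's range is limited). The gripper opens to 91 mm and grips with 3 to 60 N. Pads are 32 mm wide; open, the fingers measure 118 mm over their backs; the gripper's body (76 mm by 178 mm) begins 60 mm behind the grasp point.
Start: joints at [64.916, 18.312, 89.639, -0, 72.044, -1.146], TCP at [233.311, 525.556, 213.976] pointing down, gripper open.
Joint ranges: [-177.97, 177.97], [-48.28, 115.42], [12.27, 149.76], [-77.06, 257.06], [2.81, 150.46], [-146.56, 146.56]. Speed limits (degrees/s): [147.25, 147.25, 180, 180, 180, 180].

### API

Orientations are given as [roll, pitch, yaw] about the fixed x, y, z axes, in that order (R = Rz(yaw) Ry(pitch) Rx(roll)).
In Python, from workcell import env gives the robot as it stands.
- The arm moves only by the tool send_rows, never from a script. Its argument "steps" is a list that holds one entry, the list of rows, each a list of 5 numbers: the shift along the tool's x, y, z scaled (see below), then the turn about the tool's z scaled (see below), then the opening, from 0 (shut) to 1 (fully open). In form: [[[dx, dy, dz, yaw, fingers], ...]]. A call has 1 to 5 rows; each row shifts and turns the commanded pose from where the row before left it, along the tool's axes as they then stand; what a row does not reach is not made up. The controller multiplies each number of a shift by 0.04 m and each number of a turn by 0.12 rad. A row lasts 1/12 s, in which the tool goes at most 41.7 mm and 7.16 degrees, less where a joint would pass 70% of its speed; a pose out of reach is approached as far as the arm can. A call with a number of a shift or a turn outside -1 to 1 is refused whole. A call with a gripper value outside its range is refused whole. The fingers move at their own pace and stop on an object; "squeeze" is the grip in N (left out, the last holds). Time passes only in rows, so rows that do not move let the fingers close. It gives the time, the measured TCP pose, the force, the opening and the grip force at its end, in the units of the state.
- env.state(): the state, without advancing time (a new reading comes with each control period).
- env.grab_frame(name): name is "side" or "top" or "wrist"; returns a dict with "pixels" (420x560x3 uint8, red, green, blue), "depth" (420x560 float32, mm along the optical axis (not along the pixel's ray), 0 where there is no reading), "intrinsics" (3x3 intrinsics, pixels), "cam_to_world" (4x4, takes a point from camera to world coordinates). Camera axes: x right, y down, z forward; pixel columns grow to the right and rows downward; lengths in mm; the calibration is good to about 2 mm. The wrist camera is an equidistant fisheye: a pixel r from the principal point sees the ray r / f radians off the axis. A picture is of the moment at which its call begins.
- env.job_done(): hands the job in; it is judged then, once.
The state is a dict: "time_s": time; "qpos": joint angles; "qvel": joint speeds; "effort": joint torques, N m; "ee_pos": TCP position; "ee_rot": TCP orientation; "force": force on the tool from outside, world axes, zero at the start; "torque": the same for the moment, N m; "gripper_width": finger opening in mm; "gripper_force": force on a finger pad.
Only numpy, scipy, OpenCV 4.12 (cv2) and the standard library are available. Lean on these libraries where they do the work, as an engineer would, in place of code of your own. Each camera call takes 0.05 s, during which the arm holds its last target. There are 200 camera calls.

### The job

Put the gold tile into the open pot of the tile tumbler, swing the lid shut, and turn the winged blue screw cap clockwise until it stops, fully tight, with its wings in line with the lid's red tab. Only then push the green start button fully down and release it. Leave the other tiles and the jars where they are.

Things in the scene. Friction and masses are not known exactly. Their poses are not given: they have to be found in the camera images.
- tumbler: bench tumbler, fixed to the desk: grey base 150 (x) x 240 (y) mm, top face 36 mm above the desk, with a white round pot on it. Origin: centre of the underside; x points away from the robot at yaw 0, y left, z up. Pot axis at (0, 45) mm, green button at (-10, -85) mm
- pot_mouth (a point): centre of the pot's round mouth, level with the rim, 100 mm above the desk; inner diameter 72 mm, neck outer diameter 80 mm
- pot_floor (a point): centre of the pot's inner floor, 60 mm below its rim
- lid_hinge (a point): middle of the lid's hinge line, 60 mm behind (+x of the tumbler) the pot axis and 104 mm above the desk; hinge line along the tumbler's y
- lid (a joint): lid angle, rad: 0 shut (level on the pot), grows as it opens up and back, about 1.57 upright, at most 2.05. The lid is a steel ring 100 mm across and 5 mm thick that carries the screw cap; its stiff hinge holds it when open, below about 1 rad it falls shut by its own weight
- lid_tab (a point): outer end of the lid's red tab (26 mm wide, 5 mm thick), 124 mm from the hinge line; at the top when the lid stands open
- cap (a joint): turn of the blue screw cap in the lid, rad: 0 loosest, grows clockwise (seen from above with the lid shut), 1.75 is the stop, fully tight; it stays where it is left and takes about 4 N at a wing's end
- cap_top (a point): on the cap's axis (60 mm from the hinge line), on the top edge of its wing bar; 135 mm above the desk when the lid is shut. Cap 85 mm across, its flat top 19 mm below this point. The wing bar stands on the cap: 80 mm long across the middle, 10 mm thick, 19 mm high
- wing_tip (a point): end of the wing that has a white mark, 40 mm from the cap's axis, half-way up the wing; with the lid shut it lies to the right (-y of the tumbler) when loose and goes clockwise to the front (-x), over the red tab, when tight
- start (a joint): travel of the green push button, m: 0 released, 0.006 fully down, a spring returns it; fully down takes 5 N
- start_top (a point): centre of the green button's top, 28 mm across; it is pressed straight down
- gold_tile: yellow-gold glass tile 24x24x8 mm lying flat on the desk; origin at the centre of its underside, sides along its x and y
- sky_tile: light blue tile 21x21x8 mm, to be left alone; origin under its centre
- teal_tile: dark teal tile 27x27x8 mm, to be left alone; origin under its centre
- white_tile: white tile 21x21x8 mm, to be left alone; origin under its centre
- aqua_jar: glass jar of pale blue tiles with a white lid, 55 mm across, 74 mm high, to be left alone; origin under its centre
- red_jar: glass jar of red tiles with a black lid, 49 mm across, 59 mm high, to be left alone; origin under its centre

How it is judged (in metres and radians):
On the way, in this order (a step that is already met when the one before it is completed fails the run):
1. the gold tile lies in the pot, released (horizontal distance between gold_tile and pot_floor below 0.04 m and z of gold_tile in the frame of pot_floor below 0.03 m and contact force between the fingers and gold_tile below 0.1 N), for 0.2 s.
2. the lid is shut (value of joint lid below 0.04 rad), for 0.2 s.
3. the screw cap is fully tight on the shut lid (value of joint cap above 1.6 rad and value of joint lid below 0.04 rad), for 0.2 s.
4. the start button is fully down (value of joint start above 0.005 m), for 0.05 s.
5. the start button is released (value of joint start below 0.0015 m), for 0.1 s.
At the end, for the whole second after the job is handed in: the gold tile rests inside the pot (within 40 mm of its axis, under 30 mm above its floor), the lid is shut (under 0.04 rad), the screw cap is tight (over 1.6 of 1.75 rad) and the button is up again (under 1.5 mm) (all of step 3 and horizontal distance between gold_tile and pot_floor below 0.04 m and z of gold_tile in the frame of pot_floor below 0.03 m and linear speed of gold_tile below 0.02 m/s and value of joint start below 0.0015 m); the robot touches nothing.
It fails at once if the start button is pressed while the cap is not tight (value of joint start above 0.003 m and value of joint cap below 1.6 rad).
It fails at once if another tile is shifted by more than 30 mm (distance of any of sky_tile, teal_tile, white_tile from where it was at the start of the episode above 0.03 m).
It fails at once if a jar is shifted by more than 30 mm or tipped (distance of any of aqua_jar, red_jar from where it was at the start of the episode above 0.03 m or angle between any of aqua_jar, red_jar's own z axis and vertical above 0.5 rad).
It also fails if it takes over 54 s, if anything falls off the work surface, if the arm or the gripper's body presses on something with over 40 N, if the wrist force passes 120 N, or if a joint passes its speed limit or range.

## Working session

There is one attempt and no reset: what is moved stays moved. The work goes in short steps, Python scripts to look and compute and a tool call to move; the robot and the scene stay as the last step left them, time stands still between calls to the robot, and variables do not carry over. Pictures are saved under pics/ and viewed, at most 10 in all, crops included, and the job is handed in when it is done.

Besides the shell and the picture viewer there is one more tool, called after ">>>" as name(argument=value, ...), one argument or row to a line, values as JSON. send_rows: Moves the arm, as the interface text tells. Shifts and turns lie within -1 to 1; 1 stands for 0.04 m of shift or 0.12 rad of turn. Its arguments: {"type":"object","properties":{"steps":{"type":"array"},"squeeze":{"type":"number"}},"required":["steps"]}

```bash
mkdir -p pics
cat > h.py <<'E'
import numpy as np, cv2
from workcell import env
def grab(n):
    f=env.grab_frame(n); return f
def pts(f):
    K=np.array(f["intrinsics"]);T=np.array(f["cam_to_world"]);d=f["depth"]
    v,u=np.mgrid[:d.shape[0],:d.shape[1]]
    P=np.stack([(u-K[0,2])/K[0,0]*d,(v-K[1,2])/K[1,1]*d,d],-1)
    return P@T[:3,:3].T+T[:3,3]
def ray(f,u,v,z):
    K=np.array(f["intrinsics"]);T=np.array(f["cam_to_world"])
    r=T[:3,:3]@np.array([(u-K[0,2])/K[0,0],(v-K[1,2])/K[1,1],1])
    return T[:3,3]+r*(z-T[2,3])/r[2]
def save(f,n,s=1): cv2.imwrite("pics/"+n,cv2.resize(f["pixels"][...,::-1],None,fx=s,fy=s))
E
python3 - <<'E'
from h import *
a=grab("top");b=grab("side")
im=np.vstack([a["pixels"],b["pixels"]])
for n,f in(("top",a),("side",b)):
    save(f,n+"0.png",1.4); np.savez("f_"+n+"0.npz",**f); print(n,np.round(f["intrinsics"],1).tolist(),np.round(f["cam_to_world"],3).tolist())
s=env.state();print(s["ee_pos"],s["ee_rot"],s["time_s"],s["force"])
E
```

```text
top [[446.3, 0.0, 285.2], [0.0, 446.3, 208.3], [0.0, 0.0, 1.0]] [[0.015, -0.997, 0.078, 480.457], [-1.0, -0.013, 0.025, 106.427], [-0.024, -0.078, -0.997, 1064.579], [0.0, 0.0, 0.0, 1.0]]
side [[511.3, 0.0, 281.7], [0.0, 511.3, 205.6], [0.0, 0.0, 1.0]] [[-0.998, 0.01, -0.066, 634.577], [0.062, 0.513, -0.856, 1033.052], [0.025, -0.859, -0.512, 654.902], [0.0, 0.0, 0.0, 1.0]]
[233.10695681 525.15298646 213.23814586] [-1.79912748e+02 -1.65825130e-03  1.56063941e+02] 0.1 [-0.49430869 -0.02342446  0.61413926]
```

View pics/top0.png

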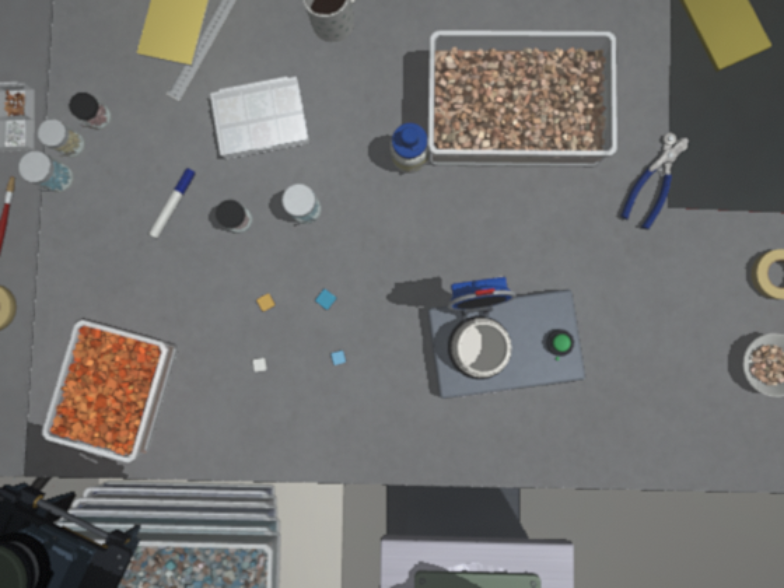

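View pics/side0.png

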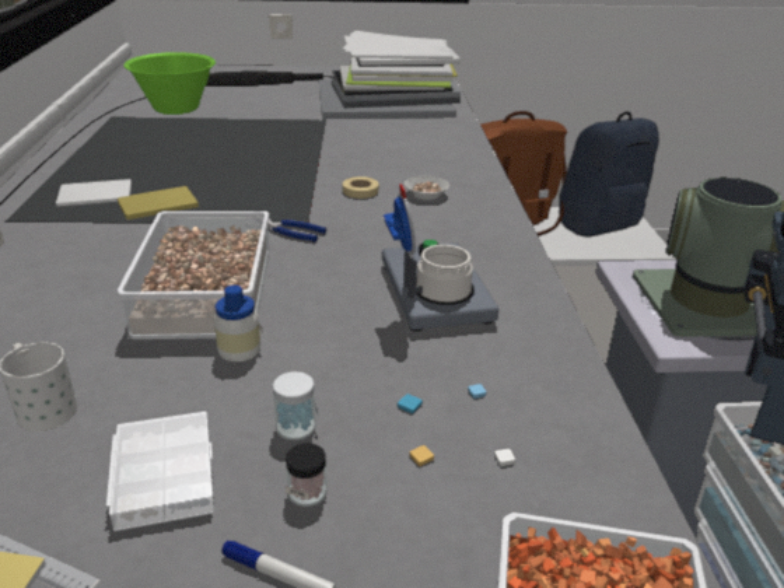

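The top view (1.4x scale) shows the gold tile at (265,302), pot mouth at (481,347), button at (562,342) and open lid with its red tab at (483,293). The side view shows the gold tile at (422,456), pot at (445,262) and button at (429,246).

```bash
cat > m.py <<'E'
from h import *
F={n:dict(np.load(f"f_{n}0.npz")) for n in("top","side")}
def blob(f,lo,hi,box):
    u0,v0,u1,v1=[int(x/1.4) for x in box]
    m=cv2.inRange(cv2.cvtColor(f["pixels"],cv2.COLOR_RGB2HSV),lo,hi)
    k=np.zeros_like(m);k[v0:v1,u0:u1]=m[v0:v1,u0:u1];return k
def tri(p,q):
    A=[];B=[]
    M=np.zeros((3,3));b=np.zeros(3)
    for f,(u,v) in((F["top"],p),(F["side"],q)):
        o=f["cam_to_world"][:3,3];d=ray(f,u,v,0)-o;d/=np.linalg.norm(d)
        N=np.eye(3)-np.outer(d,d);M+=N;b+=N@o
    return np.linalg.solve(M,b)
def rep(name,lo,hi,bt,bs):
    c=[]
    for n,bx in(("top",bt),("side",bs)):
        f=F[n];m=blob(f,lo,hi,bx);v,u=np.nonzero(m)
        if len(u)==0: print(name,n,"none");continue
        P=pts(f)[m>0];P=P[f["depth"][m>0]>0]
        c.append((u.mean(),v.mean()))
        r=cv2.minAreaRect(np.float32(np.c_[u,v]))
        print(name,n,len(u),"c",np.round(c[-1],1),"depth med",np.round(np.median(P,0),1),"zmax",np.round(P[:,2].max(),1),"rect",np.round(r[1],1),round(r[2],1))
        if n=="top":
            h=np.float32([ray(f,a,b,8)[:2] for a,b in zip(u,v)]);print("  world rect",cv2.minAreaRect(h))
    if len(c)==2: print("  tri",np.round(tri(*c),1))
rep("gold",(10,90,90),(30,255,255),(245,285,285,320),(400,440,445,472))
rep("btn",(40,90,40),(85,255,255),(540,320,585,365),(410,235,445,255))
rep("teal",(90,120,40),(110,255,255),(310,285,345,312),(395,390,428,415))
rep("sky",(90,90,40),(115,255,255),(325,345,352,370),(465,380,490,400))
rep("white",(0,0,160),(180,60,255),(245,355,275,375),(490,445,520,470))
rep("redtab",(0,120,80),(8,255,255),(470,280,510,305),(395,175,412,205))
f=F["top"];P=pts(f)
# base top plane & footprint
R=P[int(280/1.4):int(400/1.4),int(420/1.4):int(590/1.4)].reshape(-1,3)
b=R[abs(R[:,2]-36)<5];print("base z",np.median(b[:,2]),cv2.minAreaRect(np.float32(b[:,:2])),len(b))
r=R[(abs(R[:,2]-100)<5)];print("rim",len(r),np.median(r[:,2]),cv2.minEnclosingCircle(np.float32(r[:,:2])))
E
python3 m.py
```

```text
gold top 100 c [189.3 215.6] depth med [542.  361.1   8.6] zmax 14.0 rect [9.4 9.8] 63.4
  world rect ((542.7326049804688, 361.0241394042969), (22.616012573242188, 23.631305694580078), 27.46541404724121)
gold side 165 c [300.8 324.9] depth med [542.7 365.9   8. ] zmax 11.4 rect [12.7 14.5] 60.3
  tri [542.5 361.9   4.7]
btn top 134 c [400.8 244.8] depth med [ 480.5 -128.6   58.4] zmax 63.9 rect [12. 17.] 45.0
  world rect ((477.3641357421875, -136.28329467773438), (27.79138946533203, 40.03400421142578), 45.316646575927734)
btn side 38 c [306.1 173.2] depth med [ 485.5 -125.3   58.3] zmax 60.7 rect [4.3 9.8] 74.1
  tri [ 482.5 -129.1   55.7]
teal top 111 c [232.2 213.3] depth med [550.1 258.6   8.9] zmax 12.8 rect [10.5 10.5] 38.7
  world rect ((549.8179931640625, 258.7027893066406), (25.104036331176758, 24.838817596435547), 52.407840728759766)
teal side 135 c [292.2 287.9] depth med [550.  264.1   8. ] zmax 10.8 rect [11.3 13.4] 45.0
  tri [549.6 259.3   3.9]
sky top 68 c [241.2 255. ] depth med [451.2 235.2   8.4] zmax 12.1 rect [8.  8.2] 76.0
  world rect ((451.118408203125, 234.70
[... 357 characters left out ...]
18864440918), 1.8194520473480225)
white side 106 c [360.4 324.7] depth med [435.8 369.5   8.5] zmax 10.7 rect [ 9.2 12.5] 80.5
  tri [436.3 367.9   7.2]
redtab top 21 c [345.5 208.3] depth med [548.   15.  226.8] zmax 228.7 rect [ 1.7 11.2] 83.7
  world rect ((564.9269409179688, -10.318750381469727), (3.929597854614258, 26.376556396484375), 7.110594749450684)
redtab side 19 c [287.3 136.2] depth med [549.3  22.9 223.9] zmax 227.8 rect [8.5 2.2] 76.0
  tri [548.1  13.1 219.1]
base z 36.89738658615852 ((478.40814208984375, -44.00099182128906), (149.90188598632812, 239.88792419433594), 8.545709609985352) 5159
rim 261 99.91666014992529 ((481.03753662109375, 7.274743556976318), 52.23921203613281)
```

```bash
cat >> h.py <<'E'
def rows(x,y,z,Y,n,g,start=None):
    """n rows from the present (or given) pose to a target, tool down"""
    if start is None:
        s=env.state();p=np.array(s["ee_pos"]);Y0=s["ee_rot"][2]
    else: p=np.array(start[:3],float);Y0=start[3]
    Y0=Y+((Y0-Y+180)%360-180); out=[]
    t=np.array([x,y,z],float)
    for i in range(n):
        d=(t-p)/(n-i);a=np.radians(Y0);c,s_=np.cos(a),np.sin(a)
        ax=np.array([[c,s_,0],[s_,-c,0],[0,0,-1]])
        r=np.round(ax@d/40,2);w=round(-np.radians(Y-Y0)/(n-i)/.12,2)
        p=p+ax.T@r*40;Y0-=np.degrees(w*.12);out.append([*map(float,r),w,g])
    for i in range(0,n,5): print(out[i:i+5])
    print("end",np.round(p,1),round(Y0,1))
    return [*p,Y0]
E
python3 - <<'E'
from h import *
s=rows(542.5,361.5,110,207.5,12,.5)
E
```

```text
[[-0.73, -0.05, 0.22, np.float64(-0.62), 0.5], [-0.72, -0.1, 0.21, np.float64(-0.62), 0.5], [-0.71, -0.16, 0.22, np.float64(-0.62), 0.5], [-0.7, -0.21, 0.21, np.float64(-0.62), 0.5], [-0.68, -0.26, 0.22, np.float64(-0.63), 0.5]]
[[-0.66, -0.31, 0.21, np.float64(-0.62), 0.5], [-0.63, -0.36, 0.22, np.float64(-0.63), 0.5], [-0.61, -0.41, 0.21, np.float64(-0.62), 0.5], [-0.57, -0.45, 0.22, np.float64(-0.63), 0.5], [-0.54, -0.49, 0.21, np.float64(-0.62), 0.5]]
[[-0.5, -0.53, 0.22, np.float64(-0.63), 0.5], [-0.45, -0.57, 0.21, np.float64(-0.62), 0.5]]
end [542.3 361.5 110. ] 207.5
```

>>> send_rows(
  steps=[
    [[-0.73,-0.05,0.22,-0.62,0.5],[-0.72,-0.1,0.21,-0.62,0.5],[-0.71,-0.16,0.22,-0.62,0.5],[-0.7,-0.21,0.21,-0.62,0.5],[-0.68,-0.26,0.22,-0.63,0.5]],
  ],
  squeeze=20,
)

```text
time_s: 0.52
ee_pos: [363.1, 456.5, 170.0]
ee_rot: [-180.0, -0.0, 177.7]
force: [-0.0, 0.7, -0.3]
gripper_width: 61.0
gripper_force: 0.0
```

>>> send_rows(
  steps=[
    [[-0.66,-0.31,0.21,-0.62,0.5],[-0.63,-0.36,0.22,-0.63,0.5],[-0.61,-0.41,0.21,-0.62,0.5],[-0.57,-0.45,0.22,-0.63,0.5],[-0.54,-0.49,0.21,-0.62,0.5]],
  ],
)

```text
time_s: 0.93
ee_pos: [492.1, 388.3, 127.0]
ee_rot: [-180.0, -0.1, -160.9]
force: [0.6, 0.0, -0.9]
gripper_width: 45.4
gripper_force: 0.0
```

>>> send_rows(
  steps=[
    [[-0.5,-0.53,0.22,-0.63,0.5],[-0.45,-0.57,0.21,-0.62,0.5],[0,0,0,0,0.5],[0,0,0,0,0.5]],
  ],
)

```text
time_s: 1.27
ee_pos: [543.0, 360.7, 109.4]
ee_rot: [180.0, -0.1, -152.7]
force: [0.2, -0.4, -0.2]
gripper_width: 45.4
gripper_force: 0.0
```

```bash
sed -i 's/w=round(\(.*\),2)$/w=float(round(\1,2))/' h.py
python3 - <<'E'
from h import *
s=env.state();print(s["time_s"],s["ee_pos"],s["ee_rot"],s["gripper_width"],s["qpos"],s["force"])
f=grab("wrist");save(f,"w1.png",1.4);np.savez("f_w1.npz",**f);print(f["intrinsics"],f["cam_to_world"])
E
```

```text
1.2667 [542.96922676 360.71442005 109.35819902] [ 1.79996094e+02 -1.41531626e-01 -1.52691888e+02] 45.41891146195655 [ 3.25780078e+01  2.95197709e+01  8.72401672e+01  1.88914744e-02
  6.33806377e+01 -8.47385849e+01] [ 0.15435534 -0.44531984 -0.23785211]
[[325.1922621    0.         284.53166523]
 [  0.         325.1922621  205.79132649]
 [  0.           0.           1.        ]] [[-4.58999381e-01  8.49897911e-01  2.58830271e-01  4.70346502e+02]
 [ 8.88436482e-01  4.39230503e-01  1.33256082e-01  3.22458727e+02]
 [-4.32084009e-04  2.91118715e-01 -9.56686839e-01  2.80549772e+02]
 [ 0.00000000e+00  0.00000000e+00  0.00000000e+00  1.00000000e+00]]
```

View pics/w1.png

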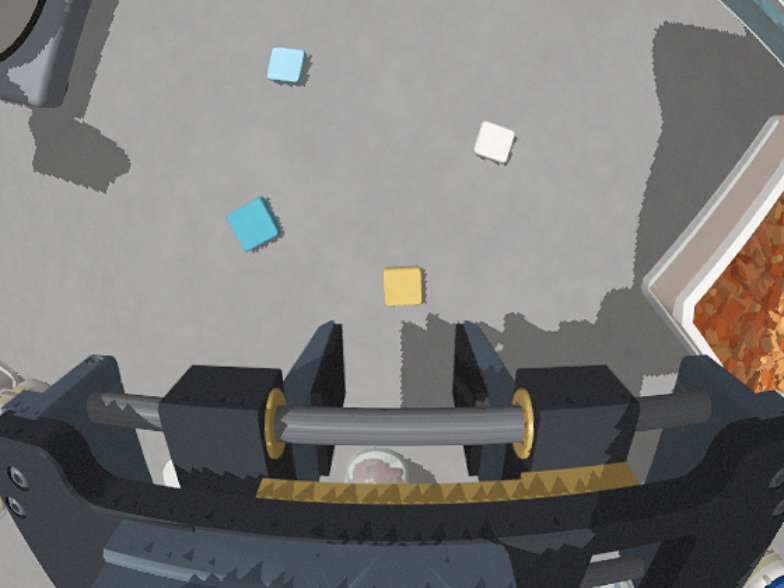

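The wrist view (1.4x) shows the gold tile at (403,286), its sides nearly square to the fingers.

```bash
cat >> h.py <<'E'
def fray(f,u,v,z):
    K=np.array(f["intrinsics"]);T=np.array(f["cam_to_world"])
    q=np.array([(u-K[0,2]),(v-K[1,2])]);r=np.hypot(*q);th=r/K[0,0]
    d=T[:3,:3]@np.array([*(q/r*np.sin(th)),np.cos(th)])
    return T[:3,3]+d*(z-T[2,3])/d[2]
E
python3 - <<'E'
from h import *
f=dict(np.load("f_w1.npz"))
m=cv2.inRange(cv2.cvtColor(f["pixels"],cv2.COLOR_RGB2HSV),(15,90,150),(30,255,255));m[:180]=0;m[230:]=0;m[:,:255]=0;m[:,320:]=0
v,u=np.nonzero(m);w=np.float32([fray(f,a,b,8)[:2] for a,b in zip(u,v)])
print(cv2.minAreaRect(w),fray(f,u.mean(),v.mean(),8))
s=rows(542.7,361.3,5,207.5,5,.5)
E
```

```text
((541.8037719726562, 361.61077880859375), (25.44533348083496, 22.884658813476562), 28.10993766784668) [541.43877267 361.59001978   8.        ]
[[-0.0, -0.0, 0.53, -0.0, 0.5], [-0.0, -0.0, 0.52, -0.0, 0.5], [-0.0, -0.0, 0.53, -0.01, 0.5], [-0.0, -0.01, 0.52, -0.0, 0.5], [-0.01, -0.0, 0.53, -0.01, 0.5]]
end [542.8 361.4   4.8] 207.5
```

>>> send_rows(
  steps=[
    [[0.01,0.01,0.6,0,0.5],[0.01,0,0.6,0,0.5],[0,0,0.6,0,0.5],[0,0,0.5,0,0.5],[0,0,0.33,0,0.5]],
  ],
)

```text
time_s: 1.73
ee_pos: [539.3, 362.4, 3.9]
ee_rot: [180.0, -0.2, -152.4]
force: [-0.0, -0.9, 0.6]
gripper_width: 45.6
gripper_force: 0.0
```

>>> send_rows(
  steps=[
    [[0,0,0,0,0.5],[0,0,0,0,0],[0,0,0,0,0],[0,0,0,0,0],[0,0,0,0,0]],
  ],
)

```text
time_s: 2.15
ee_pos: [542.2, 362.7, 7.1]
ee_rot: [180.0, 0.2, -152.5]
force: [-0.7, 0.9, 2.5]
gripper_width: 22.6
gripper_force: 20.0
```

>>> send_rows(
  steps=[
    [[0,0,0,0,0],[0,0,0,0,0]],
  ],
)

```text
time_s: 2.32
ee_pos: [542.2, 362.7, 7.1]
ee_rot: [180.0, 0.1, -152.5]
force: [-1.3, 1.5, 5.8]
gripper_width: 22.7
gripper_force: 20.0
```

Run:
```python
from h import *
f=dict(np.load("f_top0.npz"));print("rim c",ray(f,343.6,247.9,100))
m=cv2.inRange(cv2.cvtColor(f["pixels"],cv2.COLOR_RGB2HSV),(0,0,130),(180,60,255));k=np.zeros_like(m);k[224:275,318:370]=m[224:275,318:370]
c=max(cv2.findContours(k,0,1)[0],key=cv2.contourArea);(u,v),a,b=cv2.fitEllipse(cv2.convexHull(c));print(u,v,a,ray(f,u,v,100))
s=rows(532,340,110,207.5,3,0)
s=rows(460,90,165,188.5,8,0,s)
s=rows(468.5,0,150,188.5,4,0,s)
s=rows(469.5,0,90,188.5,4,0,s)
```

```text
rim c [472.30698004   3.6385573  100.        ]
348.8112487792969 256.23895263671875 (53.75356674194336, 75.89700317382812) [454.67209691  -7.57763943 100.        ]
[[0.16, -0.13, -0.86, -0.0, 0], [0.16, -0.13, -0.86, -0.0, 0], [0.17, -0.13, -0.85, -0.0, 0]]
end [532.  339.8 109.9] 207.5
[[0.56, -0.59, -0.17, 0.34, 0], [0.54, -0.61, -0.17, 0.35, 0], [0.51, -0.63, -0.17, 0.34, 0], [0.48, -0.65, -0.17, 0.35, 0], [0.45, -0.67, -0.17, 0.34, 0]]
[[0.43, -0.69, -0.18, 0.35, 0], [0.4, -0.71, -0.17, 0.34, 0], [0.37, -0.73, -0.18, 0.35, 0]]
end [459.8  90.  165.1] 188.5
[[0.03, -0.56, 0.09, -0.0, 0], [0.03, -0.57, 0.1, -0.0, 0], [0.03, -0.56, 0.09, -0.0, 0], [0.03, -0.57, 0.1, -0.0, 0]]
end [ 4.684e+02 -1.000e-01  1.499e+02] 188.5
[[-0.01, -0.0, 0.37, -0.0, 0], [-0.01, -0.0, 0.38, -0.0, 0], [-0.0, -0.0, 0.37, -0.0, 0], [-0.01, -0.0, 0.38, -0.0, 0]]
end [4.696e+02 1.000e-01 8.990e+01] 188.5
```

>>> send_rows(
  steps=[
    [[0,0,-0.86,0,0],[0.16,-0.13,-0.86,0,0],[0.17,-0.13,-0.85,0,0]],
  ],
)

```text
time_s: 2.57
ee_pos: [534.4, 346.3, 109.0]
ee_rot: [-180.0, -0.1, -152.5]
force: [0.3, -0.5, -0.0]
gripper_width: 22.3
gripper_force: 20.0
```

>>> send_rows(
  steps=[
    [[0.56,-0.59,-0.17,0.34,0],[0.54,-0.61,-0.17,0.35,0],[0.51,-0.63,-0.17,0.34,0],[0.48,-0.65,-0.17,0.35,0],[0.45,-0.67,-0.17,0.34,0]],
  ],
)

```text
time_s: 2.98
ee_pos: [488.9, 189.2, 142.7]
ee_rot: [-180.0, 0.0, -164.4]
force: [0.2, -1.0, 1.1]
gripper_width: 22.4
gripper_force: 20.0
```

>>> send_rows(
  steps=[
    [[0.43,-0.69,-0.18,0.35,0],[0.4,-0.71,-0.17,0.34,0],[0.37,-0.73,-0.18,0.35,0],[0,0,0,0,0]],
  ],
)

```text
time_s: 3.32
ee_pos: [460.9, 92.6, 164.8]
ee_rot: [-179.9, 0.0, -171.8]
force: [-0.8, -0.5, 0.1]
gripper_width: 22.7
gripper_force: 20.0
```

Run:
```python
from h import *
s=env.state();print(s["time_s"],s["ee_pos"],s["ee_rot"],s["gripper_width"],s["gripper_force"],s["force"])
f=grab("wrist");save(f,"w2.png",1.4);np.savez("f_w2.npz",**f)
s=rows(469,0,150,188.5,4,0)
s=rows(470,0,90,188.5,4,0,s)
```

```text
3.3167 [460.91533523  92.57333077 164.8022111 ] [-1.79871814e+02  6.95319748e-03 -1.71761902e+02] 22.65269486814921 19.9995419383049 [-0.76442105 -0.51176264  0.14480767]
[[0.04, -0.59, 0.09, -0.01, 0], [0.04, -0.59, 0.09, -0.01, 0], [0.05, -0.59, 0.09, -0.0, 0], [0.04, -0.6, 0.09, -0.01, 0]]
end [ 4.691e+02 -1.000e-01  1.500e+02] 188.5
[[-0.01, -0.0, 0.38, 0.0, 0], [-0.0, -0.0, 0.37, 0.0, 0], [-0.01, -0.0, 0.38, 0.0, 0], [-0.0, -0.0, 0.37, 0.0, 0]]
end [469.9   0.   90. ] 188.5
```

View pics/w2.png

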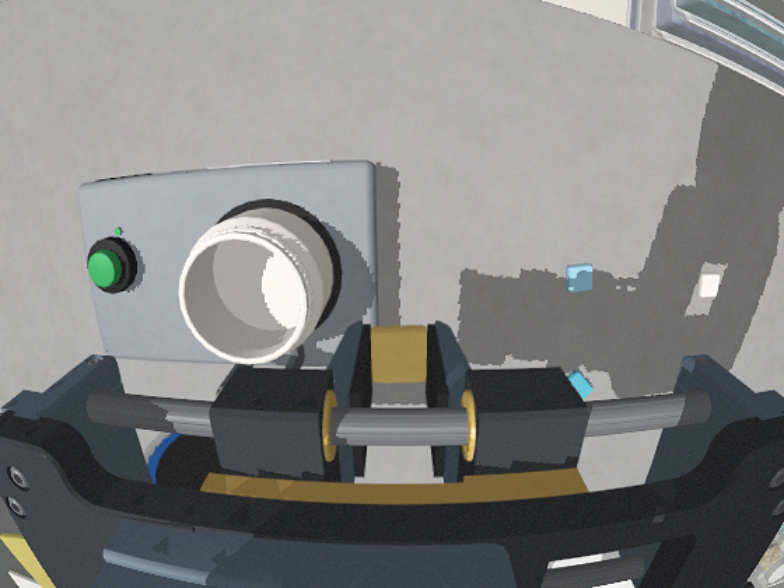

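The wrist view shows the tile held between the fingers at (399,353), the pot rim centred near (244,298), and the button at (104,268).

Run:
```python
from h import *
f=dict(np.load("f_w2.npz"))
P=[fray(f,u/1.4,v/1.4,100)[:2] for u,v in((180,293),(246,364),(206,249),(308,300),(235,234),(200,343))]
print("rim",cv2.minEnclosingCircle(np.float32(P)))
m=cv2.inRange(cv2.cvtColor(f["pixels"],cv2.COLOR_RGB2HSV),(45,120,40),(85,255,255));m[:176]=0;m[230:]=0
v,u=np.nonzero(m)
t=dict(np.load("f_top0.npz"))
for z in(50,54,58): print(z,fray(f,u.mean(),v.mean(),z),ray(t,400.8,244.8,z))
```

```text
rim ((473.00201416015625, 2.8777952194213867), 39.973114013671875)
50 [ 482.51073042 -129.75053448   50.        ] [ 480.76879215 -130.12317512   50.        ]
54 [ 481.06774204 -126.8035059    54.        ] [ 480.76756155 -129.19057159   54.        ]
58 [ 479.62475366 -123.85647733   58.        ] [ 480.76633096 -128.25796805   58.        ]
```

>>> send_rows(
  steps=[
    [[0.04,-0.58,0.09,0,0],[0.03,-0.58,0.09,0,0],[0.04,-0.58,0.09,0,0],[0.03,-0.57,0.1,0,0],[0,0,0,0,0]],
  ],
)

```text
time_s: 3.78
ee_pos: [471.0, 2.6, 147.8]
ee_rot: [-179.9, -0.1, -171.6]
force: [-0.2, 0.1, -0.8]
gripper_width: 22.6
gripper_force: 20.0
```

>>> send_rows(
  steps=[
    [[0,0,0.4,0,0],[0,0,0.4,0,0],[0,0,0.4,0,0],[0,0,0.4,0,0],[0,0,0,0,0]],
  ],
)

```text
time_s: 4.2
ee_pos: [468.8, 5.8, 82.1]
ee_rot: [179.9, -0.3, -171.4]
force: [-0.3, 0.5, -0.7]
gripper_width: 22.4
gripper_force: 20.0
```

>>> send_rows(
  steps=[
    [[0,0,0,0,0.35],[0,0,0,0,0.35],[0,0,0,0,0.35],[0,0,0,0,0.35]],
  ],
)

```text
time_s: 4.53
ee_pos: [471.5, 4.8, 85.7]
ee_rot: [-180.0, 0.1, -171.5]
force: [0.1, 0.5, -0.0]
gripper_width: 32.1
gripper_force: 0.0
```

>>> send_rows(
  steps=[
    [[0,0,-0.7,0,0.35],[0,0,-0.7,0,0.2],[0,0,-0.7,0,0],[0,0,-0.7,0,0],[0,0,-0.7,0,0]],
  ],
)

```text
time_s: 4.95
ee_pos: [470.6, 4.6, 226.9]
ee_rot: [-180.0, 0.1, -171.5]
force: [0.0, 0.1, -0.2]
gripper_width: 8.3
gripper_force: 0.0
```

Run:
```python
from h import *
s=env.state();print(s["time_s"],s["ee_pos"],s["ee_rot"],s["gripper_width"],s["gripper_force"],s["force"])
f=grab("wrist");save(f,"w3.png",1.4);np.savez("f_w3.npz",**f)
p=np.array([472.5,1.5]);a=np.radians(8.5);e=np.array([np.cos(a),np.sin(a)])
q=p+e*122;s=rows(*((p-2)),265,188.5,3,0);s=rows(*q,265,188.5,5,0,s);s=rows(*q,208,188.5,3,0,s);q=p+e*-10;s=rows(*q,195,188.5,8,0,s)
```

```text
4.95 [470.57012392   4.62257715 226.91931971] [-1.79993663e+02  8.81430350e-02 -1.71491773e+02] 8.321532069837788 0.0 [ 0.04851586  0.09384297 -0.2311483 ]
[[0.03, -0.04, -0.27, 0.0, 0], [0.04, -0.04, -0.27, 0.0, 0], [0.03, -0.03, -0.27, 0.0, 0]]
end [ 4.706e+02 -4.000e-01  2.649e+02] 188.5
[[-0.62, 0.01, -0.0, 0.0, 0], [-0.62, 0.01, -0.0, 0.0, 0], [-0.62, 0.01, -0.0, 0.0, 0], [-0.62, 0.0, -0.0, 0.0, 0], [-0.62, 0.01, -0.0, 0.0, 0]]
end [593.   19.6 264.9] 188.5
[[-0.0, -0.0, 0.47, 0.0, 0], [-0.0, -0.0, 0.48, 0.0, 0], [-0.0, -0.0, 0.47, 0.0, 0]]
end [593.   19.6 208.1] 188.5
[[0.41, -0.0, 0.04, 0.0, 0], [0.41, -0.0, 0.04, 0.0, 0], [0.41, -0.0, 0.04, 0.0, 0], [0.41, -0.0, 0.04, 0.0, 0], [0.41, -0.0, 0.04, 0.0, 0]]
[[0.42, -0.0, 0.04, 0.0, 0], [0.41, -0.0, 0.04, 0.0, 0], [0.42, -0.0, 0.05, 0.0, 0]]
end [462.5   0.  194.9] 188.5
```

View pics/w3.png

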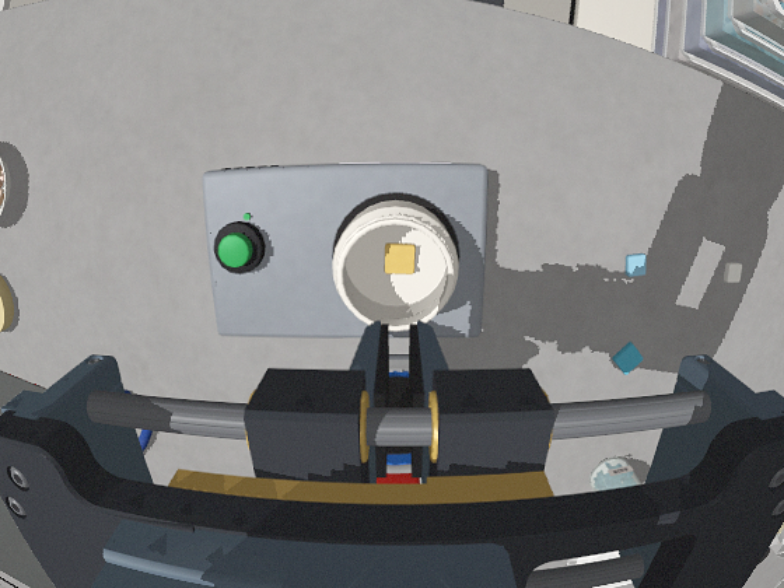

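The gold tile lies on the pot floor at (400,258), and the red tab is behind at (397,478). Next I'll go over and behind the lid and push it shut.

>>> send_rows(
  steps=[
    [[0.03,0,-0.5,0,0],[0,0,-0.5,0,0],[-0.6,0,0,0,0],[-0.62,0,0,0,0],[-0.62,0,0,0,0]],
  ],
)

```text
time_s: 5.42
ee_pos: [543.2, 15.4, 266.2]
ee_rot: [-180.0, 0.2, -171.5]
force: [0.2, -0.4, -1.1]
gripper_width: 0.5
gripper_force: 0.0
```

>>> send_rows(
  steps=[
    [[-0.62,0,0,0,0],[-0.62,0,0,0,0],[0,0,0.45,0,0],[0,0,0.5,0,0],[0,0,0.5,0,0]],
  ],
)

```text
time_s: 5.83
ee_pos: [592.0, 22.8, 206.5]
ee_rot: [-180.0, 0.1, -171.5]
force: [0.6, 0.2, -0.4]
gripper_width: 0.2
gripper_force: 0.0
```

>>> send_rows(
  steps=[
    [[0.25,0,0,0,0],[0.25,0,0,0,0],[0.25,0,0,0,0],[0.25,0,0,0,0],[0.25,0,0,0,0]],
  ],
)

```text
time_s: 6.25
ee_pos: [541.4, 15.1, 208.6]
ee_rot: [-180.0, 0.2, -171.5]
force: [0.6, 0.5, -0.4]
gripper_width: 0.3
gripper_force: 0.2
```

>>> send_rows(
  steps=[
    [[0.25,0,0.05,0,0],[0.25,0,0.05,0,0],[0.25,0,0.05,0,0],[0.25,0,0.05,0,0]],
  ],
)

```text
time_s: 6.58
ee_pos: [501.4, 9.1, 199.2]
ee_rot: [-180.0, 0.1, -171.5]
force: [0.1, -0.5, -0.5]
gripper_width: 0.4
gripper_force: 0.1
```

Run:
```python
from h import *
f=grab("side");t=grab("top");np.savez("f_side1.npz",**f)
im=np.hstack([f["pixels"][110:260,240:380],t["pixels"][180:330,270:440]])
cv2.imwrite("pics/s1.png",cv2.resize(im[...,::-1],None,fx=2.5,fy=2.5))
```

```text
(no output)
```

View pics/s1.png

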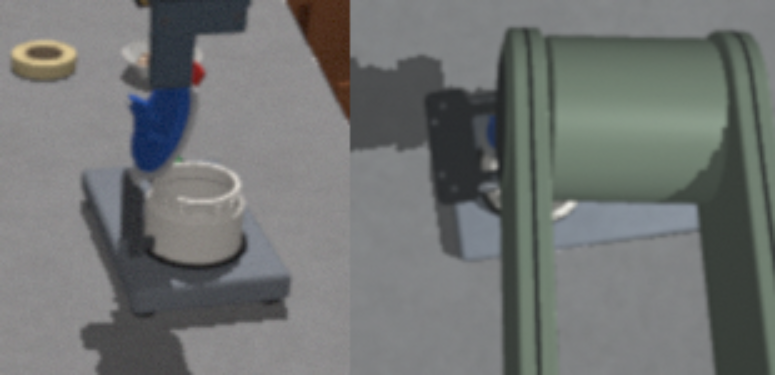

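The side crop shows the lid leaning forward, its red tab ahead of the finger at (197,72), so the push is working. I'll carry on until it falls shut.

>>> send_rows(
  steps=[
    [[0.25,0,0.1,0,0],[0.25,0,0.1,0,0],[0.25,0,0.1,0,0],[0.25,0,0.1,0,0],[0.25,0,0.1,0,0]],
  ],
)

```text
time_s: 7.1
ee_pos: [452.7, 1.9, 178.3]
ee_rot: [180.0, 0.0, -171.5]
force: [0.3, 0.2, -0.4]
gripper_width: 0.6
gripper_force: 0.0
```

>>> send_rows(
  steps=[
    [[0.25,0,0.1,0,0],[0,0,-0.2,0,0],[0,0,-0.5,0,0],[0,0,0,0,0],[0,0,0,0,0]],
  ],
)

```text
time_s: 7.52
ee_pos: [444.6, 0.5, 204.0]
ee_rot: [-180.0, 0.2, -171.5]
force: [0.1, -0.1, -0.4]
gripper_width: 0.5
gripper_force: 0.0
```

Run:
```python
from h import *
s=env.state();print(s["time_s"],s["ee_pos"],s["ee_rot"],s["force"])
f=grab("side");t=grab("wrist");np.savez("f_side2.npz",**f);np.savez("f_w4.npz",**t)
im=np.hstack([cv2.resize(f["pixels"][130:250,240:360],(420,420)),t["pixels"][:, 70:420]])
cv2.imwrite("pics/s2.png",im[...,::-1])
```

```text
7.5167 [444.58412723   0.49752968 203.97610209] [-179.97247009    0.20793131 -171.48531507] [ 0.12288818 -0.14808033 -0.41667084]
```

View pics/s2.png

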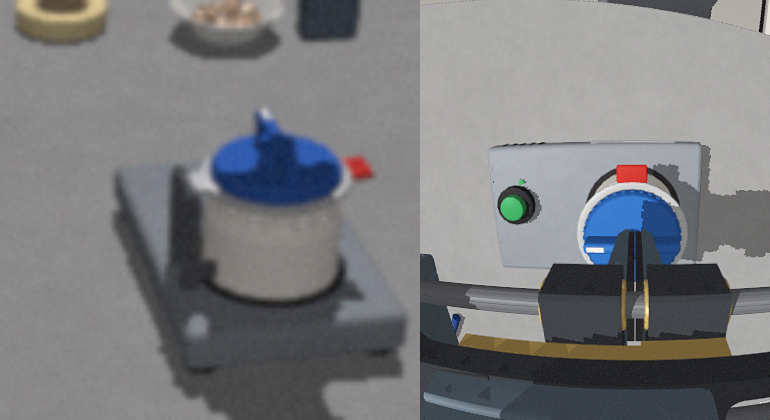

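The lid is down and level. The white-marked wing points to the right (-y): the mark is at about (594,250) in the wrist crop and (265,113) in the side crop.

Run:
```python
from h import *
w=dict(np.load("f_w4.npz"));s=dict(np.load("f_side2.npz"))
m=cv2.inRange(cv2.cvtColor(w["pixels"],cv2.COLOR_RGB2HSV),(0,0,190),(180,40,255));m[:243]=0;m[258:]=0;m[:,:230]=0;m[:,262:]=0
v,u=np.nonzero(m);print(len(u),u.mean(),v.mean(),u.min(),u.max())
for z in(116,126,135): print(z,fray(w,u.mean(),v.mean(),z),ray(s,315.7,162.3,z))
for z in(125,135):
    p=fray(w,u.mean(),v.mean(),z)[:2]-[472.5,1.5];print(np.hypot(*p),np.degrees(np.arctan2(p[1],p[0])))
# blue cap circle on wrist (flat top z116), left and front edges
b=cv2.inRange(cv2.cvtColor(w["pixels"],cv2.COLOR_RGB2HSV),(100,120,40),(125,255,255));b[:180]=0;b[265:]=0;b[:,:225]=0;b[:,:]=b
v,u=np.nonzero(b);h=cv2.convexHull(np.c_[u,v].astype(np.int32))[:,0]
h=h[h[:,1]<236];P=np.float32([fray(w,a,c,113)[:2] for a,c in h]);print(len(P))
A=np.c_[2*P,np.ones(len(P))];x=np.linalg.lstsq(A,(P**2).sum(1),rcond=None)[0];print("cap c",x[:2],np.sqrt(x[2]+x[0]**2+x[1]**2))
```

```text
139 239.87769784172662 250.0935251798561 230 253
116 [487.01352734 -33.06388141 116.        ] [470.30266386 -69.38947677 116.        ]
126 [482.17334414 -32.24976737 126.        ] [473.3509798  -48.93229612 126.        ]
135 [477.81717925 -31.51706475 135.        ] [476.09446414 -30.52083354 135.        ]
35.32308975135977 -73.28831292975954
33.44247239071579 -80.85144428351525
21
cap c [470.17237612   1.68568315] 42.43804542190076
```

Run:
```python
from h import *
s=rows(471.5,1.5,170,104,13,.5);s=rows(471.5,1.5,120,104,4,.5,s)
```

```text
[[-0.05, -0.01, 0.06, 0.95, 0.5], [-0.05, 0.0, 0.06, 0.95, 0.5], [-0.05, 0.01, 0.06, 0.94, 0.5], [-0.05, 0.01, 0.06, 0.95, 0.5], [-0.05, 0.02, 0.06, 0.94, 0.5]]
[[-0.05, 0.02, 0.06, 0.95, 0.5], [-0.05, 0.03, 0.06, 0.94, 0.5], [-0.04, 0.04, 0.07, 0.95, 0.5], [-0.04, 0.04, 0.06, 0.94, 0.5], [-0.03, 0.04, 0.07, 0.95, 0.5]]
[[-0.03, 0.05, 0.06, 0.94, 0.5], [-0.03, 0.05, 0.07, 0.95, 0.5], [-0.01, 0.06, 0.06, 0.94, 0.5]]
end [471.5   1.7 170.1] 104.0
[[-0.0, -0.0, 0.31, 0.0, 0.5], [-0.0, -0.0, 0.31, 0.0, 0.5], [-0.0, -0.0, 0.32, 0.0, 0.5], [-0.01, -0.0, 0.31, 0.0, 0.5]]
end [471.6   1.3 120.1] 104.0
```

>>> send_rows(
  steps=[
    [[-0.05,-0.01,0.06,0.95,0.5],[-0.05,0.0,0.06,0.95,0.5],[-0.05,0.01,0.06,0.94,0.5],[-0.05,0.01,0.06,0.95,0.5],[-0.05,0.02,0.06,0.94,0.5]],
  ],
)

```text
time_s: 8.03
ee_pos: [453.0, 0.9, 189.8]
ee_rot: [-180.0, -0.1, 155.7]
force: [0.2, 0.2, 0.3]
gripper_width: 30.9
gripper_force: 0.0
```

>>> send_rows(
  steps=[
    [[-0.05,0.02,0.06,0.95,0.5],[-0.05,0.03,0.06,0.94,0.5],[-0.04,0.04,0.07,0.95,0.5],[-0.04,0.04,0.06,0.94,0.5],[-0.03,0.04,0.07,0.95,0.5]],
  ],
)

```text
time_s: 8.45
ee_pos: [464.1, 1.3, 177.0]
ee_rot: [-179.9, -0.1, 123.2]
force: [0.1, -0.0, 1.2]
gripper_width: 45.6
gripper_force: 0.0
```

>>> send_rows(
  steps=[
    [[-0.03,0.05,0.06,0.94,0.5],[-0.03,0.05,0.07,0.95,0.5],[-0.01,0.06,0.06,0.94,0.5],[0,0,0,0,0.5],[0,0,0,0,0.5]],
  ],
)

```text
time_s: 8.87
ee_pos: [470.9, 1.7, 169.6]
ee_rot: [-179.9, -0.0, 104.2]
force: [-0.2, -0.1, -0.6]
gripper_width: 45.3
gripper_force: 0.0
```

Run:
```python
from h import *
f=grab("wrist");save(f,"w5.png",1);np.savez("f_w5.npz",**f)
s=rows(471.5,1.5,120,104,4,.5)
```

```text
[[-0.0, 0.0, 0.31, 0.01, 0.5], [-0.0, 0.0, 0.31, 0.01, 0.5], [-0.0, 0.01, 0.31, 0.0, 0.5], [-0.01, 0.0, 0.32, 0.01, 0.5]]
end [471.5   1.4 119.9] 104.0
```

View pics/w5.png

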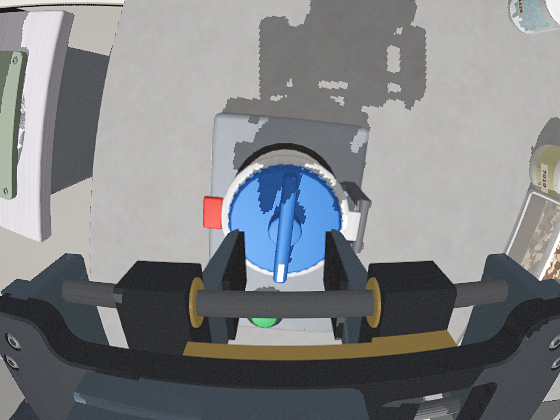

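The bar runs from (289,175) to the white mark at (280,278), between the open fingers.

Run:
```python
from h import *
f=dict(np.load("f_w5.npz"))
a=fray(f,289,176,135);b=fray(f,280.5,277,135);d=b-a;print(a,b,np.linalg.norm(d),np.degrees(np.arctan2(d[1],d[0])),(a+b)/2)
```

```text
[464.97557852  41.33805313 135.        ] [477.46925777 -31.62933016 135.        ] 74.02925803215474 -80.2838754154371 [471.22241814   4.85436148 135.        ]
```

>>> send_rows(
  steps=[
    [[0,0,0.31,0.3,0.5],[0,0,0.31,0.3,0.5],[0,0.01,0.31,0,0.5],[0,0,0.31,0,0.5],[0,0,0,0,0.5]],
  ],
  squeeze=40,
)

```text
time_s: 9.33
ee_pos: [469.8, 1.7, 118.8]
ee_rot: [-179.7, -0.1, 100.0]
force: [-0.0, -0.0, 0.1]
gripper_width: 45.8
gripper_force: 0.0
```

>>> send_rows(
  steps=[
    [[0,0,0,0,0],[0,0,0,0,0],[0,0,0,0,0],[0,0,0,0,0],[0,0,0,0,0]],
  ],
)

```text
time_s: 9.75
ee_pos: [470.9, 1.5, 121.4]
ee_rot: [-179.9, 0.0, 99.9]
force: [-4.7, -0.8, 5.2]
gripper_width: 22.6
gripper_force: 40.0
```

>>> send_rows(
  steps=[
    [[0,0,0,0,0.35],[0,0,0,0,0.35],[0,0,-0.12,0,0.3],[0,0,0,0,0],[0,0,0,0,0]],
  ],
)

```text
time_s: 10.17
ee_pos: [470.9, 1.6, 126.0]
ee_rot: [-179.9, -0.0, 99.9]
force: [-4.0, -0.8, 6.2]
gripper_width: 22.0
gripper_force: 40.0
```

>>> send_rows(
  steps=[
    [[0,0,0,0,0],[0,0,0,0,0],[0,0,0,0,0],[0,0,0,0,0]],
  ],
)

```text
time_s: 10.5
ee_pos: [470.9, 1.6, 126.0]
ee_rot: [-179.9, -0.0, 99.9]
force: [-3.5, 0.4, 5.1]
gripper_width: 21.9
gripper_force: 40.0
```

>>> send_rows(
  steps=[
    [[0,0,0,0,0],[0,0,0,0.5,0],[0,0,0,0.7,0],[0,0,0,0.7,0],[0,0,0,0.7,0]],
  ],
  squeeze=55,
)

```text
time_s: 10.92
ee_pos: [470.8, 1.6, 126.0]
ee_rot: [-179.9, 0.0, 81.8]
force: [-4.4, -0.6, 6.6]
gripper_width: 21.3
gripper_force: 55.0
```

Run:
```python
from h import *
s=env.state();print(s["ee_pos"],s["ee_rot"],s["force"],s["torque"])
f=grab("side");w=grab("wrist");np.savez("f_w6.npz",**w)
im=np.hstack([cv2.resize(f["pixels"][120:220,260:360],(420,420)),w["pixels"][:, 130:430]])
cv2.imwrite("pics/s3.png",im[...,::-1])
```

```text
[470.77423861   1.63511431 126.01372537] [-1.79906745e+02  2.90361082e-02  8.18131974e+01] [-4.35306474 -0.59682061  6.59566754] [-0.17126865  0.95510952  0.1496226 ]
```

View pics/s3.png

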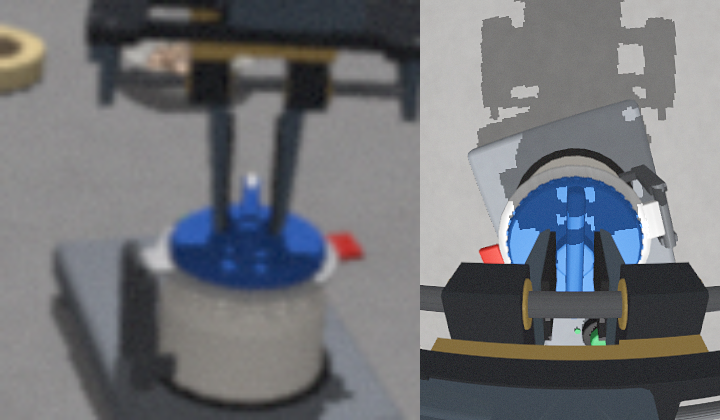

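The bar follows the gripper: it stays in line with the tool while the base has turned in the wrist view. The torque of 0.15 N m matches, so I'll continue to the stop.

>>> send_rows(
  steps=[
    [[0,0,0,0.8,0],[0,0,0,0.85,0],[0,0,0,0.85,0],[0,0,0,0.85,0],[0,0,0,0.85,0]],
  ],
)

```text
time_s: 11.43
ee_pos: [470.5, 1.7, 126.0]
ee_rot: [-179.9, 0.1, 52.9]
force: [-4.5, -0.5, 6.2]
gripper_width: 21.5
gripper_force: 55.0
```

>>> send_rows(
  steps=[
    [[0,0,0,0.85,0],[0,0,0,0.85,0],[0,0,0,0.85,0],[0,0,0,0.85,0],[0,0,0,0.7,0]],
  ],
)

```text
time_s: 11.85
ee_pos: [470.4, 1.9, 126.0]
ee_rot: [-179.9, 0.1, 24.7]
force: [-5.2, 0.2, 7.4]
gripper_width: 21.6
gripper_force: 55.0
```

Run:
```python
from h import *
s=env.state();print(s["ee_pos"],s["ee_rot"],s["force"],s["torque"])
```

```text
[470.4046681    1.86035183 126.00330115] [-1.79927831e+02  1.20466586e-01  2.46980402e+01] [-5.23690288  0.16096966  7.44049378] [0.03098568 1.21292469 0.14263306]
```

>>> send_rows(
  steps=[
    [[0,0,0,0.5,0],[0,0,0,0.5,0],[0,0,0,0.5,0]],
  ],
)

```text
time_s: 12.1
ee_pos: [470.4, 1.9, 126.0]
ee_rot: [-179.9, 0.1, 14.5]
force: [-5.2, 0.0, 8.0]
gripper_width: 21.6
gripper_force: 55.0
```

Run:
```python
from h import *
s=env.state();print(s["ee_pos"],s["ee_rot"],s["force"],s["torque"])
```

```text
[470.4142805    1.93219769 126.01511455] [-1.79942384e+02  1.28430621e-01  1.44841212e+01] [-5.23208067  0.03732437  7.96176304] [0.07173963 1.15314088 0.10421124]
```

>>> send_rows(
  steps=[
    [[0,0,0,0.4,0],[0,0,0,0.4,0],[0,0,0,0.4,0],[0,0,0,0,0]],
  ],
)

```text
time_s: 12.43
ee_pos: [470.4, 2.0, 126.0]
ee_rot: [-180.0, 0.1, 6.4]
force: [-4.5, 1.0, 8.2]
gripper_width: 21.4
gripper_force: 55.0
```

Run:
```python
from h import *
s=env.state();print(s["ee_pos"],s["ee_rot"],s["force"],s["torque"],s["gripper_width"])
```

```text
[470.37433494   2.02969537 126.00132415] [-1.79967705e+02  1.40444056e-01  6.41461867e+00] [-4.53271313  1.00784579  8.15502483] [0.21316984 1.1354329  0.65467403] 21.448010266733046
```

The torque jumped to 0.65 N m at yaw about 6-8°, in line with the tab: the stop. One more nudge, then I'll release and check.

>>> send_rows(
  steps=[
    [[0,0,0,0.4,0],[0,0,0,0.3,0],[0,0,0,0,0],[0,0,0,0,0]],
  ],
)

```text
time_s: 12.77
ee_pos: [471.3, 2.1, 126.1]
ee_rot: [-180.0, 0.0, 1.7]
force: [-2.7, 0.8, 5.3]
gripper_width: 21.3
gripper_force: 55.0
```

Run:
```python
from h import *
s=env.state();print(s["ee_pos"],s["ee_rot"],s["force"],s["torque"],s["gripper_width"])
```

```text
[471.26752211   2.12358801 126.05247354] [-1.79976774e+02  3.06622402e-02  1.68733713e+00] [-2.6938968   0.76255465  5.29111393] [0.2295325  0.78238605 0.61537498] 21.320070256319564
```

>>> send_rows(
  steps=[
    [[0,0,0,0,0.5],[0,0,0,0,0.5],[0,0,0,0,0.5],[0,0,-0.5,0,0.5],[0,0,-0.8,0,0.5]],
  ],
)

```text
time_s: 13.18
ee_pos: [469.5, 1.8, 175.2]
ee_rot: [-180.0, 0.4, 1.6]
force: [0.6, -0.5, -0.0]
gripper_width: 45.6
gripper_force: 0.0
```

>>> send_rows(
  steps=[
    [[0,0,-0.8,0,0],[0.9,0.9,0,0,0],[0.9,0.9,0,0,0],[0,0,0,0,0]],
  ],
)

```text
time_s: 13.52
ee_pos: [537.6, -59.6, 209.9]
ee_rot: [179.8, -0.4, 1.4]
force: [0.9, -0.5, 0.4]
gripper_width: 21.8
gripper_force: 0.0
```

Run:
```python
from h import *
s=env.state();print(s["time_s"],s["ee_pos"],s["ee_rot"],s["qpos"],s["force"])
f=grab("side");w=grab("wrist");t=grab("top");np.savez("f_w7.npz",**w);np.savez("f_top2.npz",**t);np.savez("f_side3.npz",**f)
im=np.hstack([cv2.resize(f["pixels"][120:220,260:360],(300,300)),cv2.resize(w["pixels"],(400,300))])
cv2.imwrite("pics/s4.png",im[...,::-1])
s=rows(481,-129,90,53,8,0)
```

```text
13.5167 [537.59738311 -59.60625314 209.88746497] [179.82085865  -0.3681425    1.4061566 ] [-7.47050979 15.19112205 94.74568888 -0.1281716  69.67186006 81.16802503] [ 0.87352699 -0.52760093  0.3715678 ]
[[-0.16, 0.22, 0.37, -0.94, 0], [-0.19, 0.21, 0.37, -0.94, 0], [-0.21, 0.18, 0.37, -0.93, 0], [-0.23, 0.16, 0.37, -0.94, 0], [-0.25, 0.13, 0.37, -0.93, 0]]
[[-0.26, 0.1, 0.37, -0.94, 0], [-0.27, 0.07, 0.37, -0.93, 0], [-0.28, 0.05, 0.38, -0.94, 0]]
end [ 481.  -129.3   89.9] 53.0
```

View pics/s4.png

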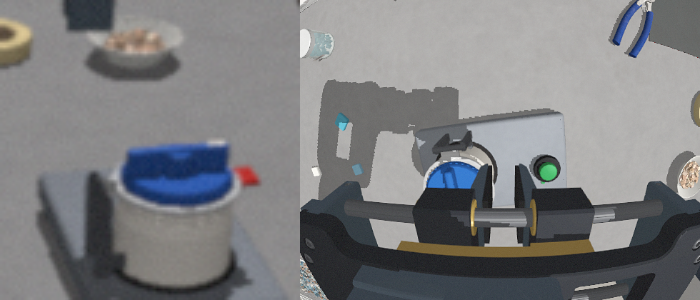

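The side crop shows the wing bar from (130,155) to the white mark at (217,143), over the red tab. I'll measure its angle before pressing.

Run:
```python
from h import *
f=dict(np.load("f_side3.npz"))
p=f["pixels"][160:176,296:346];m=cv2.inRange(cv2.cvtColor(p,cv2.COLOR_RGB2HSV),(0,0,150),(180,70,255));
c=[k for k in cv2.connectedComponentsWithStats(m)[2:4]];print(c[0].tolist(),c[1].round(1).tolist())
b=cv2.inRange(cv2.cvtColor(p,cv2.COLOR_RGB2HSV),(100,100,30),(128,255,255))
top=[(x+296,np.nonzero(b[:,x])[0][0]+160) for x in range(b.shape[1]) if b[:,x].any()]
print(top)
W=np.array([ray(f,u,v,135)[:2] for u,v in top if 306<=u<=326]);d=np.polyfit(W[:,0],W[:,1],1);print("bar angle",np.degrees(np.arctan(d[0])),W[0],W[-1])
```

```text
[[0, 0, 50, 16, 772], [29, 7, 1, 1, 1], [31, 6, 9, 3, 19], [7, 9, 1, 1, 1], [15, 8, 2, 1, 2], [3, 14, 2, 2, 3], [43, 15, 1, 1, 1], [47, 15, 1, 1, 1]] [[24.3, 7.5], [29.0, 7.0], [35.5, 7.0], [7.0, 9.0], [15.5, 8.0], [3.3, 14.3], [43.0, 15.0], [47.0, 15.0]]
[(301, np.int64(175)), (302, np.int64(174)), (303, np.int64(170)), (304, np.int64(170)), (305, np.int64(170)), (306, np.int64(169)), (307, np.int64(169)), (308, np.int64(169)), (309, np.int64(169)), (310, np.int64(169)), (311, np.int64(169)), (312, np.int64(169)), (313, np.int64(169)), (314, np.int64(169)), (315, np.int64(169)), (316, np.int64(168)), (317, np.int64(168)), (318, np.int64(168)), (319, np.int64(168)), (320, np.int64(168)), (321, np.int64(168)), (322, np.int64(168)), (323, np.int64(168)), (324, np.int64(168)), (325, np.int64(168)), (326, np.int64(168)), (327, np.int64(168)), (328, np.int64(168)), (329, np.int64(169)), (330, np.int64(169)), (331, np.int64(169)), (332, np.int64(169)), (333, np.int64(169)), (334, np.int64(169)), (335, np.int64(169))]
bar angle 8.214186962887341 [502.27240317   3.65006907] [456.05044687  -0.86200572]
```

>>> send_rows(
  steps=[
    [[-0.16,0.22,0.1,-0.94,0],[-0.19,0.21,0.1,-0.94,0],[-0.21,0.18,0.2,-0.93,0],[-0.23,0.16,0.2,-0.94,0],[-0.25,0.13,0.2,-0.93,0]],
  ],
)

```text
time_s: 14.08
ee_pos: [499.2, -100.8, 177.1]
ee_rot: [-180.0, 0.0, 34.1]
force: [0.3, -0.2, -0.3]
gripper_width: 0.5
gripper_force: 0.0
```

>>> send_rows(
  steps=[
    [[-0.26,0.1,0.2,-0.94,0],[-0.27,0.07,0.2,-0.93,0],[-0.28,0.05,0.2,-0.94,0],[0,0,0,0,0],[0,0,0,0,0]],
  ],
)

```text
time_s: 14.5
ee_pos: [480.6, -128.5, 153.4]
ee_rot: [-179.9, -0.0, 52.9]
force: [-0.7, 0.7, -0.2]
gripper_width: 0.4
gripper_force: 0.0
```

Run:
```python
from h import *
s=env.state();print(s["time_s"],s["ee_pos"],s["ee_rot"],s["force"])
w=grab("wrist");np.savez("f_w8.npz",**w)
P=w["pixels"];H=cv2.cvtColor(P,cv2.COLOR_RGB2HSV)
def comps(lo,hi,z,amin=15):
    m=cv2.inRange(H,lo,hi);n,L,S,C=cv2.connectedComponentsWithStats(m)
    for i in range(1,n):
        if S[i,4]>=amin:
            q=fray(w,*C[i],z)
            if abs(q[0]-475)<90 and -170<q[1]<80: print(lo,S[i].tolist(),C[i].round(1),q.round(1))
comps((0,0,185),(180,60,255),135)
comps((0,150,80),(8,255,255),106)
comps((45,120,40),(85,255,255),56)
comps((100,110,30),(128,255,255),116,100)
```

```text
14.5 [ 480.56988878 -128.45220966  153.3854193 ] [-1.79930964e+02 -1.06144247e-02  5.28758211e+01] [-0.67211802  0.69213152 -0.16042947]
(0, 0, 185) [248, 14, 8, 8, 30] [252.1  18.1] [550.2  -7.3 135. ]
(0, 0, 185) [307, 42, 5, 19, 32] [308.7  50.9] [563.8 -43.1 135. ]
(0, 0, 185) [267, 48, 7, 7, 21] [270.8  50.9] [546.5 -30.2 135. ]
(0, 0, 185) [302, 52, 129, 211, 6905] [367.6 176. ] [ 548.6 -123.9  135. ]
(0, 0, 185) [255, 60, 30, 34, 667] [268.3  78.3] [535.5 -42.3 135. ]
(0, 0, 185) [322, 68, 12, 18, 105] [328.2  76.3] [563.8 -61.7 135. ]
(0, 0, 185) [307, 82, 7, 7, 19] [309.5  85.6] [551.7 -59.8 135. ]
(0, 0, 185) [333, 83, 5, 7, 15] [334.9  86.9] [563.3 -68.9 135. ]
(0, 0, 185) [100, 88, 7, 39, 121] [102.2 105.5] [444.6  15.1 135. ]
(0, 0, 185) [258, 106, 30, 11, 200] [273.3 112. ] [525.9 -59.7 135. ]
(0, 0, 185) [90, 111, 9, 11, 35] [ 93.4 116. ] [434.9  14.8 135. ]
(0, 0, 185) [149, 114, 220, 145, 12217] [266.6 176.7] [499.4 -87.6 135. ]
(0, 0, 185) [90, 118, 12, 11, 45] [ 95. 124.] [432.4   9.9 135. ]
(0, 0, 185) [99, 132, 7, 14, 29] [102.3 139.1] [430.1  -1.4 135. ]
(0, 0, 
[... 621 characters left out ...]
93, 246, 8, 6, 19] [196.6 248.5] [433.4 -97.1 135. ]
(0, 0, 185) [174, 247, 44, 41, 299] [196.8 263.6] [ 425.8 -105.4  135. ]
(0, 0, 185) [365, 250, 8, 9, 24] [367.8 254.3] [ 520.5 -168.2  135. ]
(0, 0, 185) [242, 254, 16, 9, 53] [249.7 259.8] [ 456.8 -124.2  135. ]
(0, 0, 185) [210, 259, 15, 4, 33] [216.5 261. ] [ 438.3 -111.8  135. ]
(0, 0, 185) [142, 282, 43, 6, 69] [164.3 285.5] [ 393.3 -104.2  135. ]
(0, 150, 80) [100, 139, 32, 31, 492] [115.6 153.8] [416.2  -8.  106. ]
(45, 120, 40) [269, 189, 31, 33, 697] [282.7 204.3] [ 482.  -125.7   56. ]
(45, 120, 40) [258, 212, 6, 5, 25] [260.  214.1] [ 460.9 -120.9   56. ]
(100, 110, 30) [103, 31, 117, 125, 11183] [161.  93.] [475.4  -2.  116. ]
```

Run:
```python
from h import *
w=dict(np.load("f_w8.npz"));K=w["intrinsics"];T=w["cam_to_world"]
g=np.arange(-50,50.1,.5);X,Y=np.meshgrid(471.5+g,1.5+g)   # rows: y, cols: x
p=np.stack([X,Y,np.full_like(X,135)],-1)-T[:3,3];c=p@T[:3,:3]
th=np.arctan2(np.hypot(c[...,0],c[...,1]),c[...,2]);ph=np.arctan2(c[...,1],c[...,0])
u=(K[0,2]+K[0,0]*th*np.cos(ph)).astype(np.float32);v=(K[1,2]+K[0,0]*th*np.sin(ph)).astype(np.float32)
R=cv2.remap(w["pixels"],u,v,cv2.INTER_LINEAR)
G=cv2.GaussianBlur(R[...,2],(3,3),0);E=cv2.Canny(G,30,80)
L=cv2.HoughLinesP(E,1,np.pi/360,30,minLineLength=50,maxLineGap=8)
for x0,y0,x1,y1 in ([] if L is None else L[:,0]): print((x0/2-50,y0/2-50),(x1/2-50,y1/2-50),"ang",round(float(np.degrees(np.arctan2(y1-y0,x1-x0))),1),"len",np.hypot(x1-x0,y1-y0)/2)
# coarse HSV map, every 5 mm
H=cv2.cvtColor(R,cv2.COLOR_RGB2HSV)
print(R[10::10,5::10].mean(-1).astype(int));
```

```text
(np.float64(16.0), np.float64(-8.0)) (np.float64(46.0), np.float64(-3.5)) ang 8.5 len 30.335622624235025
(np.float64(-34.0), np.float64(-15.5)) (np.float64(-2.5), np.float64(-11.0)) ang 8.1 len 31.81980515339464
(np.float64(-21.0), np.float64(50.0)) (np.float64(7.5), np.float64(31.5)) ang -33.0 len 33.97793401606401
(np.float64(-46.0), np.float64(-15.5)) (np.float64(-21.0), np.float64(20.0)) ang 54.8 len 43.41946568072896
[[180 182 182 184 183 168 178 220 148 147 103  66  72 142 147 141 130 136
   37 112]
 [182 180 183 183 183 175 215  99  69  86  87  84  88  75  68  87 148 124
  136  37]
 [183 181 185 183 183 160  68  86  87  85  84  86  87  85  90  71  65 144
  125 109]
 [185 182 182 182 139  67  84  85  84  85  81  85  86  87  90  90  81  62
  149 137]
 [183  68  66  62 125  84  86  82  86  85  83  86  84  87  88  89  90  72
  147 132]
 [183  72  72 132  70  80  85  86  85  84  82  84  84  87  85  87  88  90
   87 157]
 [185  71  68 142  83  83  84  84  86  84  70  60  87  88  84  86  90  89
   71 154]
 [170  97  69  68  65  65  63  65  65  81  85  82  68  88  88  88  89  89
   76
[... 326 characters left out ...]
  90  86
  143 119]
 [180 182 180 164 204  82  84  81  83  86  86  86  83  86  85  87  85  70
  154 110]
 [180 182 183 181 185 220  81  84  83  80  84  87  87  86  86  88  76 141
  111 112]
 [181 179 179 181 181 181 141  81  82  87  85  82  84  84  85  77 142 109
  112 112]
 [180 178 181 180 180 178 177 175 146  91  82  85  80 127 148 141 114 111
  111 105]
 [176 179 180 182 178 179 178 179 178 180 114 120 118 111 112 111 110 113
  110 114]
 [179 181 180 181 181 176 177 179 180 115 114 109 111 110 112 111 109 113
  113   0]
 [176 175 179 180 179 177 178 114 112 113 112 111 111 110 114 114 111 110
    0   0]
 [176 176 180 178 179 177 111 113 111 116 113 111 112 110 114 110 111   0
    0   0]]
```

The bar edges lie at 8.1–8.5° in the rectified view, exactly in line with the tab (8.5°), so the cap is tight. Now I'll press the button.

>>> send_rows(
  steps=[
    [[0,0,0.5,0,0],[0,0,0.6,0,0],[0,0,0.6,0,0],[0,0,0.45,0,0],[0,0,0,0,0]],
  ],
)

```text
time_s: 14.97
ee_pos: [479.6, -127.7, 65.0]
ee_rot: [-179.7, 0.1, 53.0]
force: [-0.1, 0.4, -0.5]
gripper_width: 0.2
gripper_force: 0.0
```

>>> send_rows(
  steps=[
    [[0,0,0,0,0],[0,0,0.1,0,0],[0,0,0.1,0,0],[0,0,0.05,0,0],[0,0,0,0,0]],
  ],
)

```text
time_s: 15.38
ee_pos: [482.0, -129.2, 58.0]
ee_rot: [179.9, -0.0, 53.0]
force: [0.6, 0.3, 2.0]
gripper_width: 0.4
gripper_force: 0.7
```

>>> send_rows(
  steps=[
    [[0,0,0.06,0,0],[0,0,0.06,0,0],[0,0,0,0,0]],
  ],
)

```text
time_s: 15.63
ee_pos: [482.1, -129.2, 53.0]
ee_rot: [179.9, -0.1, 53.1]
force: [0.7, 0.5, 4.9]
gripper_width: 0.3
gripper_force: 2.2
```

>>> send_rows(
  steps=[
    [[0,0,0.05,0,0],[0,0,0.05,0,0],[0,0,0,0,0],[0,0,0,0,0]],
  ],
)

```text
time_s: 15.97
ee_pos: [482.2, -129.3, 51.9]
ee_rot: [179.9, -0.1, 53.1]
force: [-5.6, 3.5, 25.7]
gripper_width: 0.8
gripper_force: 13.1
```

Hard stop reached: 25 N, and the tip no longer follows the command. Releasing.

>>> send_rows(
  steps=[
    [[0,0,-0.3,0,0],[0,0,-0.7,0,0],[0,0,-0.9,0,0],[0,0,-0.9,0,0],[0,0,-0.5,0,0]],
  ],
)

```text
time_s: 16.38
ee_pos: [482.5, -129.7, 184.1]
ee_rot: [179.8, -0.1, 53.1]
force: [0.3, -0.3, 0.7]
gripper_width: 0.6
gripper_force: 0.0
```

>>> send_rows(
  steps=[
    [[0,0,0,0,0],[0,0,0,0,0],[0,0,0,0,0],[0,0,0,0,0]],
  ],
)

```text
time_s: 16.72
ee_pos: [480.2, -128.9, 178.9]
ee_rot: [-179.8, 0.1, 53.1]
force: [-0.6, -0.1, 0.6]
gripper_width: 0.3
gripper_force: 0.0
```

Run:
```python
from h import *
s=env.state();print(s["time_s"],s["ee_pos"],s["force"],s["qvel"])
print(env.job_done())
```

```text
16.7167 [ 480.19032158 -128.91654972  178.89307946] [-0.6388862  -0.08783452  0.60226714] [ 0.12634328  0.28151054 -0.25984809  0.17126576  0.03717593 -0.03618201]
the job is handed in; nothing more can be done
None
```

I handed the job in at 16.7 s, with no verdict returned: the gold tile is in the pot, the lid shut, the cap turned to its stop with its wings in line with the red tab, and the start button then pressed fully down and released.

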